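# Free the stuck fixture carriage and run it home against its hidden stop

## Robot

A 6-joint arm with a two-finger parallel gripper is mounted at the origin on the work surface. World frame = base frame: x ahead of the robot, y to its left, z up, the work surface at z = 0. Lengths are in m, angles in rad, forces in N, time in s.
With the tool pointing down it reaches from about 0.425 to 0.95 m from the base axis. Payload 3.5 kg.
Tool frame: the origin (TCP) lies at the very end of the fingers, on their centre line; the grasp point (between the pads) lies 19 mm behind it; z points along the fingers, y is the line along which they close (so a half turn about z gives the same grasp; the last joint's range is limited). The gripper opens to 85 mm and grips with 20 to 120 N. Pads are 22 mm wide; open, the fingers measure 114 mm over their backs; the gripper's body (76 mm by 85 mm) begins 54 mm behind the grasp point. The pads swing forward as they close: fully open they stand 13 mm farther back than shut.
Start: joints at [1.048, 0.286, 1.577, -0, 1.279, -0.15], TCP at [0.246, 0.629, 0.231] pointing down, gripper open.
Joint ranges: [-2.77, 2.77], [-0.9, 2.22], [0.21, 2.48], [-1.53, 4.67], [0.24, 2.81], [-2.84, 2.84]. Speed limits (rad/s): [2.79, 2.79, 3.14, 3.14, 3.14, 3.14].

## Interface

Orientations are given as a 3x3 rotation matrix whose columns are the frame's x, y, z axes.
In Python, from bench import manip, eyes gives the robot as it stands.
- The arm moves only by the shell command python3 -m pendant 'ROWS' [FORCE]. ROWS is a JSON object whose one key "deltas" holds a list of rows, each an object with "delta_pos": the shift along the tool's x, y, z in mm, a list of three; "twist": the turn about the tool's z in degrees; "grip": the closure, from -1 (fully open) to 1 (shut). A call has exactly 8 rows; each row is the pose to reach, as a shift and turn from the pose commanded when the call began, along the tool's axes at that moment; what a row does not reach only later rows make up. A row lasts 1/8 s, in which the tool goes at most 62.5 mm and 10.7 degrees, less where a joint would pass 70% of its speed; a pose out of reach is approached as far as the arm can. A call with a gripper value outside its range is refused whole. The fingers move at their own pace and stop on an object; FORCE is the grip in N (left out, the last holds). Time passes only in rows, so rows that repeat a pose let the fingers close, or fill a call up. It gives the time, the measured TCP pose, the force, the opening and the grip force at its end, in the units of the state.
- manip.observe(): the state, without advancing time (a new reading comes with each control period).
- eyes.read_camera(name): name is "side" or "top" or "wrist"; returns the picture (420x560x3 uint8, red, green, blue); there is no depth.
- eyes.get_calibration(name): a dict with "fx", "fy", "cx", "cy" (pixels), "R" (3x3) and "t" (3): a world point X has camera coordinates R X + t. Camera axes: x right, y down, z forward; pixel columns grow to the right and rows downward; lengths in m; the calibration is good to about 2 mm. The wrist camera is an equidistant fisheye: a pixel r from the principal point sees the ray r / f radians off the axis. A picture is of the moment at which its call begins: read the wrist's pose just before it. get_calibration takes no time and is no camera call; for the wrist camera it gives the pose at the moment of the call.
- manip.hand_in(): hands the job in; it is judged then, once.
The state is a dict: "time": time; "q": joint angles; "qd": joint speeds; "joint_efforts": joint torques, N m; "tcp_pos": TCP position; "orientation": TCP orientation; "force": force on the tool from outside, world axes, zero at the start; "moment": the same for the moment, N m; "finger_gap": finger opening in m; "grasp_force": force on a finger pad.
Only numpy, scipy, OpenCV 4.12 (cv2) and the standard library are available. Lean on these libraries where they do the work, as an engineer would, in place of code of your own. Each camera call takes 0.05 s, during which the arm holds its last target. There are 200 camera calls.

## Task

The carriage of the assembly slide on the bench has stuck on its rail. Push it from behind, along the rail towards the blue cover, until it breaks free, then slide it on slowly until its rod rests against the sprung stop hidden inside the cover, pressing that stop gently and never with more than about 12 newtons, and leave it resting there. Leave the oil bottle, the screwdriver and the blue tray alone.

Things in the scene. Friction and masses are not known exactly. Their poses are not given: they have to be found in the camera images.
- base: Fixed aluminium base plate of the slide, 460 x 100 x 15 mm, carrying a steel rail 20 mm wide whose top is 27 mm above the bench. Origin: centre of its underside, on the bench. Its x axis runs along the rail and points the way the carriage must travel, towards the blue cover; z up. Place and yaw vary.
- carriage: Aluminium carriage, 60 mm long (x, its way of travel), 70 wide, 28 high, about 0.6 kg; origin: centre of its underside, 27 mm above the bench. Slides along x only, start varies. A hidden catch holds it: up to 3 mm of play, then about 11 to 20 N (varies) to start it, less over the next 10 mm; it breaks free with a lurch of some mm, then drags about 4 N and stays where left. It cannot go backwards.
- push_face (a point): Centre of the flat rear face of the red push plate that stands up at the carriage's rear: 50 mm wide, 12 mm thick, its face reaching from 55 to 102 mm above the bench. This point is 78 mm above the bench, 30 mm behind the carriage's origin; push here, along the carriage's x.
- rod_tip (a point): Round tip of the 14 mm steel rod that runs forward from the carriage on its centre line, 150 mm ahead of the carriage's origin and 41 mm above the bench. It enters the cover and meets the hidden stop.
- cover: Fixed blue sheet-metal cover at the far end of the base, 150 mm along x, 80 wide, 75 high, its top 90 mm above the bench. Origin: centre of its underside, 15 mm above the bench; x as the base's. The rod enters by a mouth in its front wall, 75 mm before the origin. Its place along the base varies.
- mouth (a point): Centre of the mouth in the cover's front wall. Hidden inside, the sprung stop waits for the rod tip 20 to 75 mm behind this point (it varies, cannot be seen; total travel 40 to 215 mm). The stop yields about 0.5 mm per newton, 12 mm at most; when the push ends it presses the carriage back a little until the drag holds it, still bearing on the stop.
- oiler: Bystander: loose white plastic oil bottle, 52 mm diameter, 130 mm tall, standing on the bench. Origin: centre of its underside.
- screwdriver: Bystander: loose screwdriver, 160 mm long, red handle, lying on the bench. Origin: on its underside.
- tray: Bystander: loose empty blue plastic tray, 110 x 80 x 40 mm, on the bench. Origin: centre of its underside.

How it is judged:
By the outcome, as a careful person would: the job done as asked, in the order asked, and still so for the second after the job is handed in, with the robot touching nothing.
It also fails if it takes over 48 s, if anything falls off the work surface, if the arm or the gripper's body presses on something with over 40 N, if the wrist force passes 120 N, or if a joint passes its speed limit or range.

## Working session

There is one attempt and no reset: what is moved stays moved. The work goes in short steps, Python scripts to look and compute and a shell command to move; the robot and the scene stay as the last step left them, time stands still between calls to the robot, and variables do not carry over. Pictures are saved under pics/ and viewed, at most 10 in all, crops included, and the job is handed in when it is done.

```bash
mkdir -p pics; python3 - <<'E'
from bench import manip, eyes
import cv2
for n in ("side","top"):
    im=eyes.read_camera(n); cv2.imwrite(f"pics/{n}0.png",im[:,:,::-1])
    c=eyes.get_calibration(n); print(n,{k:(v.tolist() if hasattr(v,'tolist') else v) for k,v in c.items()})
s=manip.observe(); print(s)
E
```

```text
side {'fx': 515.3364028361659, 'fy': 515.3364028361659, 'cx': 275.46122517682085, 'cy': 211.89765301391174, 'R': [[0.7145025855457545, -0.6995807794482225, -0.00853160448270072], [-0.4672360490031777, -0.4680546053024288, -0.7500769033686397], [0.5207461279359951, 0.5399181599852009, -0.661295585013134]], 't': [-0.38759374986220535, 0.36531818595313026, 0.7402807303846274]}
top {'fx': 417.38914289471614, 'fy': 417.38914289471614, 'cx': 286.19643379810174, 'cy': 214.3611809360338, 'R': [[0.010461123356632402, -0.9999129226303783, 0.008044380329950356], [-0.9906151204212932, -0.011459587113973834, -0.13619971019016214], [0.1362800355548245, -0.006544082819831595, -0.9906487404167145]], 't': [0.03782328291923759, 0.5642363999826231, 0.7339570689614768]}
{'time': 0.1, 'q': array([ 1.04799111e+00,  2.87088278e-01,  1.57805048e+00,  3.94212228e-06,
        1.27859406e+00, -1.49999617e-01]), 'qd': array([ 0.00144689, -0.00337258, -0.00297269, -0.00052367, -0.0001366 ,
        0.00013741]), 'joint_efforts': array([ 1.07999404e-03, -4.07292509e+01, -2.93701118e+01, -1.31912875e-04,
        3.41756735e-03, -7.28895770e-06]), 'tcp_pos': array([0.24552335, 0.62811904, 0.23006726]), 'orientation': array([[-9.31308541e-01,  3.64229671e-01, -1.07188346e-03],
       [ 3.64231105e-01,  9.31306755e-01, -1.85240326e-03],
       [ 3.23552075e-04, -2.11557228e-03, -9.99997710e-01]]), 'force': array([ 0.83763279, -0.02572764, -0.26368309]), 'moment': array([ 0.03785478, -0.01998528, -0.04671952]), 'grasp_force': 0.0, 'finger_gap': 0.08540886679874073}
```

View pics/top0.png

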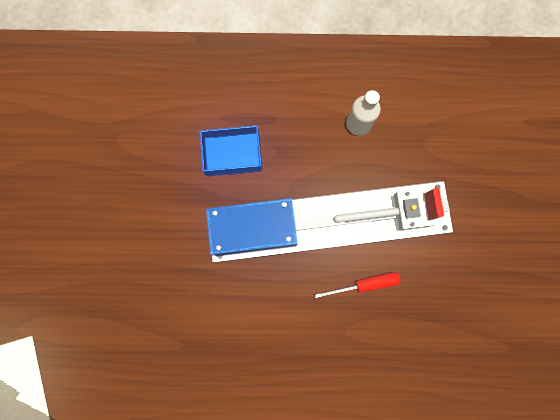

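View pics/side0.png

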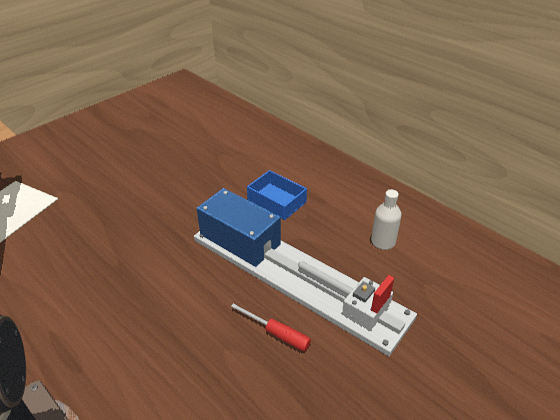

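The top view shows the cover around (252,227), the carriage at (410,208), the red plate at (435,203), the bottle at (362,113), and the screwdriver at (360,288). Travel is to the image left, roughly world +y. The side view agrees, and the space behind the plate is clear.

```bash
cat > h.py <<'E'
import numpy as np, cv2
from bench import manip, eyes
def ray(n,uv):
    c=eyes.get_calibration(n);R=np.array(c["R"]);t=np.array(c["t"])
    return -R.T@t, R.T@np.array([(uv[0]-c["cx"])/c["fx"],(uv[1]-c["cy"])/c["fy"],1])
def onz(n,uv,z):
    o,d=ray(n,uv); return o+d*(z-o[2])/d[2]
def proj(n,X):
    c=eyes.get_calibration(n);p=np.array(c["R"])@X+np.array(c["t"])
    return np.array([c["fx"]*p[0]/p[2]+c["cx"],c["fy"]*p[1]/p[2]+c["cy"]])
def masks(im):
    h=cv2.cvtColor(im,cv2.COLOR_RGB2HSV); H,S,V=cv2.split(h)
    f=lambda m:cv2.morphologyEx(m.astype(np.uint8)*255,cv2.MORPH_OPEN,np.ones((2,2)))
    return dict(red=f(((H<5)|(H>174))&(S>190)&(V>110)),blue=f((H>100)&(H<130)&(S>120)&(V>60)),white=f((S<70)&(V>120)))
def blobs(m,a):
    cs,_=cv2.findContours(m,cv2.RETR_EXTERNAL,cv2.CHAIN_APPROX_NONE)
    return [c for c in cs if cv2.contourArea(c)>a]
E
python3 - <<'E'
from h import *
np.set_printoptions(precision=4,suppress=True)
for n in("top","side"):
    im=cv2.imread(f"pics/{n}0.png")[:,:,::-1].copy(); M=masks(im)
    for k in M:
        for c in blobs(M[k],80):
            r=cv2.minAreaRect(c); print(n,k,cv2.contourArea(c),np.round(r[0]),np.round(r[1],1))
            b=cv2.boxPoints(r); z={"red":.102,"blue":.09,"white":.015}[k]
            if n=="top": print(np.array([onz(n,p,z) for p in b])[:,:2].tolist())
            q=cv2.approxPolyDP(c,2.5,True)[:,0]
            if k!="white" or n=="top": print("  poly",q.tolist())
a=cv2.imread("pics/top0.png")[170:260,385:465]; b=cv2.imread("pics/side0.png")[265:355,335:425]
cv2.imwrite("pics/crop.png",np.hstack([cv2.resize(a,(400,450),interpolation=0),cv2.resize(b,(400,450),interpolation=0)]))
E
```

```text
top red 485.5 [379. 283.] [13.1 42.6]
[[0.4444836055074485, -0.07457242028503974], [0.45991621211218475, -0.1443710508206298], [0.438932360325716, -0.14837506010672674], [0.42363911150706024, -0.078844683453044]]
  poly [[398, 274], [361, 281], [358, 282], [359, 290], [362, 293], [400, 284]]
top blue 3800.0 [252. 227.] [46.3 86.5]
[[0.5633915063965823, 0.18252488782047177], [0.5839261746748088, 0.03461661140109677], [0.5044374238904471, 0.024125463554664422], [0.4846137443177743, 0.1699001983891286]]
  poly [[292, 200], [208, 210], [212, 255], [288, 245], [288, 236], [293, 239], [291, 245], [297, 244]]
top blue 2564.5 [231. 152.] [45.8 58.8]
[[0.7030938833775455, 0.19916400400289108], [0.7142883935352593, 0.09561080734019684], [0.6314141714657036, 0.08673503767836047], [0.6206313141820036, 0.18874970495391852]]
  poly [[258, 127], [201, 132], [204, 172], [208, 176], [262, 171]]
top white 3222.0 [ 25. 378.] [82. 50.]
[[0.3352547423635348, 0.5633725138754664], [0.33609466505501273, 0.47260052087101073], [0.19465527322690507, 0.4602577977841557], [0.19396472207231513, 0.5487559522928731
[... 977 characters left out ...]
[1.001638794311292, 0.6323104580620154], [1.0201003196881893, -0.5144910077142717], [0.9381243062080404, -0.508018555081525], [0.9208416057197681, 0.6239519265796485]]
  poly [[0, 0], [0, 29], [559, 37], [559, 0]]
side blue 5664.5 [250. 209.] [88.8 94.2]
  poly [[272, 172], [248, 187], [247, 201], [231, 193], [225, 196], [223, 190], [198, 209], [201, 233], [254, 266], [263, 261], [263, 246], [269, 240], [273, 242], [274, 249], [280, 245], [280, 219], [291, 216], [307, 200], [307, 189]]
side white 639.5 [ 39. 401.] [35.2 24.1]
side white 113.5 [250. 315.] [39.8  3.8]
side white 6907.5 [307. 275.] [232.   56.5]
side white 1137.0 [388. 220.] [26.  60.8]
side white 1851.5 [ 17. 205.] [41.2 72.2]
```

View pics/crop.png

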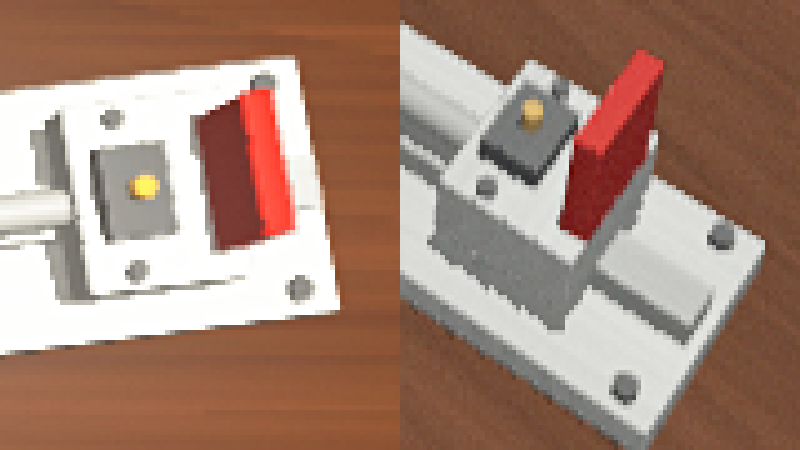

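```bash
python3 - <<'E'
from h import *
np.set_printoptions(precision=4,suppress=True)
yaw=lambda a,b:np.degrees(np.arctan2(*(a-b)[[1,0]]))
a,b=onz("top",(439.2,188),.102),onz("top",(444.2,216.5),.102)
c,d=onz("side",(394.2,278.6),.102),onz("side",(380.7,295.4),.102)
print("plate top rear edge",a,b,np.linalg.norm(a-b),(a+b)/2,yaw(a,b)+90,"side",c,d,np.linalg.norm(c-d),(c+d)/2,yaw(c,d)+90)
# base edges fitted from the white mask
im=cv2.imread("pics/top0.png")[:,:,::-1].copy(); m=masks(im)["white"]
def fit(us,f,ax):
    P=np.array([onz("top",(u,f(np.nonzero(m[120:265,u])[0]+120)) if ax else 0,.015)[:2] for u in us])
    v=cv2.fitLine(P.astype(np.float32),cv2.DIST_HUBER,0,1e-4,1e-4).ravel(); v*=np.sign(v[1]); v[2:]=v[2:]*1
    return np.degrees(np.arctan2(v[1],v[0])),v
print("low edge",fit(range(225,445),lambda r:r.max()+.5,1))
print("high edge",fit(range(395,440),lambda r:r[r>170].min()-.5,1))
e,f=onz("top",(444.4,181.4),.015),onz("top",(453,232.3),.015); print("end",e,f,np.linalg.norm(e-f),(e+f)/2,yaw(e,f)+90)
g=[onz("top",p,.09) for p in((292,200),(208,210),(212,253),(297,244))]; print("cover",np.array(g),yaw(g[1],g[0]),yaw(g[2],g[3]))
s=manip.observe();R=s["orientation"]; print("tool x yaw",np.degrees(np.arctan2(R[1,0],R[0,0])))
E
```

```text
plate top rear edge [ 0.6038 -0.2178  0.102 ] [ 0.5545 -0.2243  0.102 ] 0.04972132071228636 [ 0.5791 -0.221   0.102 ] 97.598178963361 side [ 0.6031 -0.2244  0.102 ] [ 0.5579 -0.2304  0.102 ] 0.045577707722918366 [ 0.5805 -0.2274  0.102 ] 97.47793572200283
low edge (np.float32(97.73462), array([-0.1346,  0.9909, -0.5041,  0.0485], dtype=float32))
high edge (np.float32(97.54588), array([-0.1313,  0.9913, -0.6276,  0.2081], dtype=float32))
end [ 0.6349 -0.2614  0.015 ] [ 0.5362 -0.2738  0.015 ] 0.09943036011565644 [ 0.5856 -0.2676  0.015 ] 97.12135184568025
cover [[0.582  0.0346 0.09  ]
 [0.5627 0.1794 0.09  ]
 [0.4889 0.1699 0.09  ]
 [0.5058 0.0254 0.09  ]] 97.55979310084828 96.66771225548172
tool x yaw 158.63972760058908
```

Yaw is about 97.6° (base edges, plate and cover all agree). The plate's rear centre is at about (0.580,-0.224), with its measured width of 50 mm matching the given size. I'll now traverse at height with the fingers shut and tool x turned to the travel direction.

```bash
python3 -m pendant '{"deltas":[{"delta_pos":[-40,-45,0],"twist":7.6,"grip":1},{"delta_pos":[-80,-89,0],"twist":15.2,"grip":1},{"delta_pos":[-120,-134,0],"twist":22.9,"grip":1},{"delta_pos":[-160,-178,0],"twist":30.5,"grip":1},{"delta_pos":[-200,-222,0],"twist":38,"grip":1},{"delta_pos":[-240,-266,0],"twist":45.7,"grip":1},{"delta_pos":[-280,-310,0],"twist":53.4,"grip":1},{"delta_pos":[-320,-355,0],"twist":61,"grip":1}]}' 40
python3 - <<'E'
from h import *
np.set_printoptions(precision=4,suppress=True)
s=manip.observe();R=s["orientation"];p=s["tcp_pos"]
g=np.array([.5866,-.2736,.1])
print(p,R,"delta tool mm",R.T@(g-p)*1e3,"yaw",np.degrees(np.arctan2(R[1,0],R[0,0])),s["q"],s["finger_gap"])
d=np.array([np.cos(np.radians(97.6)),np.sin(np.radians(97.6))])
# rod tip along-rail vs mouth
F=np.array([.580,-.224]); m=(onz("top",(292,200),.09)+onz("top",(297,244),.09))[:2]/2
print("tip->mouth mm",((m-F)@d)*1e3-180)
E
```

```text
time: 1.1
tcp_pos: [0.4146, 0.1797, 0.2311]
orientation: [[-0.129, 0.992, 0.0], [0.992, 0.129, 0.0], [0.0, 0.0, -1.0]]
force: [0.3, 0.4, -0.4]
finger_gap: -0.0001
grasp_force: 0.0
[0.4146 0.1797 0.2311] [[-0.1289  0.9917  0.0001]
 [ 0.9917  0.1289  0.0001]
 [ 0.0001  0.0001 -1.    ]] delta tool mm [-471.6712  112.1157  131.0839] yaw 97.40785174326128 [ 0.1837 -0.2265  2.1023  0.0001  1.2656  0.0544] -0.00012554423232448566
tip->mouth mm 76.52098809753562
```

```bash
python3 -m pendant '{"deltas":[{"delta_pos":[-59,14,0],"twist":0,"grip":1},{"delta_pos":[-118,28,0],"twist":0,"grip":1},{"delta_pos":[-177,42,0],"twist":0,"grip":1},{"delta_pos":[-236,56,0],"twist":0,"grip":1},{"delta_pos":[-295,70,0],"twist":0,"grip":1},{"delta_pos":[-354,84,0],"twist":0,"grip":1},{"delta_pos":[-413,98,0],"twist":0,"grip":1},{"delta_pos":[-472,112,0],"twist":0,"grip":1}]}'
python3 -m pendant '{"deltas":[{"delta_pos":[0,0,20],"twist":0,"grip":1},{"delta_pos":[0,0,45],"twist":0,"grip":1},{"delta_pos":[0,0,70],"twist":0,"grip":1},{"delta_pos":[0,0,95],"twist":0,"grip":1},{"delta_pos":[0,0,120],"twist":0,"grip":1},{"delta_pos":[0,0,140],"twist":0,"grip":1},{"delta_pos":[0,0,155],"twist":0,"grip":1},{"delta_pos":[0,0,161],"twist":0,"grip":1}]}'
python3 - <<'E'
from h import *
np.set_printoptions(precision=4,suppress=True)
a=eyes.read_camera("top");b=eyes.read_camera("side")
s=manip.observe();R=s["orientation"];p=s["tcp_pos"];print(p,s["force"],np.degrees(np.arctan2(R[1,0],R[0,0])))
print("plate in tool mm",R.T@(np.array([.58,-.224,.078])-p)*1e3)
cv2.imwrite("pics/c2.png",np.hstack([cv2.resize(a[150:260,360:480],(400,366)),cv2.resize(b[230:360,310:440],(400,366))])[:,:,::-1])
E
```

```text
time: 2.1
tcp_pos: [0.5885, -0.2733, 0.2307]
orientation: [[-0.133, 0.991, -0.001], [0.991, 0.133, 0.001], [0.001, -0.001, -1.0]]
force: [0.4, 0.7, -0.4]
finger_gap: -0.0004
grasp_force: 0.0
time: 3.1
tcp_pos: [0.5878, -0.2708, 0.0691]
orientation: [[-0.133, 0.991, -0.001], [0.991, 0.133, 0.001], [0.001, -0.001, -1.0]]
force: [0.1, 0.3, 0.1]
finger_gap: 0.0003
grasp_force: 0.0
[ 0.5881 -0.2713  0.0699] [-0.3868 -0.1032 -0.3115] 97.64342372337227
plate in tool mm [47.9244 -1.785  -8.1009]
```

View pics/c2.png

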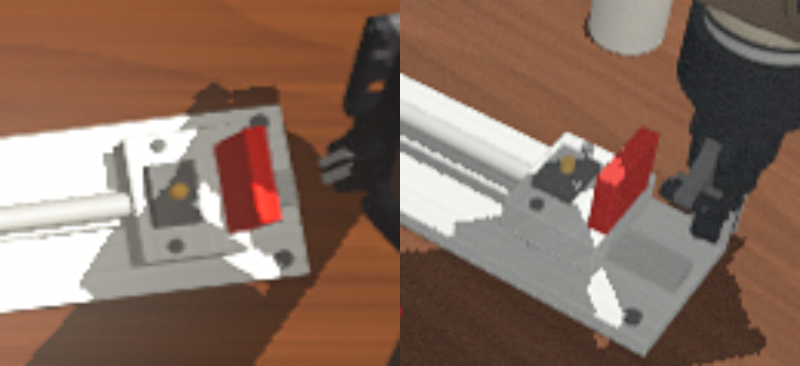

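The shut fingers stand centred about 37 mm behind the red plate (plate at crop (250,180), fingers at (340,165)), at the right height. Closing in.

```bash
python3 -m pendant '{"deltas":[{"delta_pos":[5,-1,2],"twist":0,"grip":1},{"delta_pos":[11,-2,4],"twist":0,"grip":1},{"delta_pos":[17,-2,5],"twist":0,"grip":1},{"delta_pos":[23,-2,5],"twist":0,"grip":1},{"delta_pos":[27,-2,5],"twist":0,"grip":1},{"delta_pos":[30,-2,5],"twist":0,"grip":1},{"delta_pos":[32,-2,5],"twist":0,"grip":1},{"delta_pos":[34,-2,5],"twist":0,"grip":1}]}'
python3 -m pendant '{"deltas":[{"delta_pos":[0.6,0,0],"twist":0,"grip":1},{"delta_pos":[1.2,0,0],"twist":0,"grip":1},{"delta_pos":[1.8,0,0],"twist":0,"grip":1},{"delta_pos":[2.4,0,0],"twist":0,"grip":1},{"delta_pos":[3,0,0],"twist":0,"grip":1},{"delta_pos":[3.6,0,0],"twist":0,"grip":1},{"delta_pos":[4.2,0,0],"twist":0,"grip":1},{"delta_pos":[5,0,0],"twist":0,"grip":1}]}'
```

```text
time: 4.2
tcp_pos: [0.5818, -0.238, 0.0654]
orientation: [[-0.133, 0.991, 0.0], [0.991, 0.133, -0.0], [-0.0, 0.0, -1.0]]
force: [-0.5, 0.1, -0.7]
finger_gap: -0.0
grasp_force: 0.0
time: 5.2
tcp_pos: [0.5813, -0.2339, 0.0654]
orientation: [[-0.133, 0.991, 0.001], [0.991, 0.133, -0.002], [-0.002, 0.0, -1.0]]
force: [0.2, -4.4, -1.6]
finger_gap: 0.0003
grasp_force: 2.0
```

```bash
python3 -m pendant '{"deltas":[{"delta_pos":[0.5,0,0],"twist":0,"grip":1},{"delta_pos":[1,0,0],"twist":0,"grip":1},{"delta_pos":[1.5,0,0],"twist":0,"grip":1},{"delta_pos":[2,0,0],"twist":0,"grip":1},{"delta_pos":[2.5,0,0],"twist":0,"grip":1},{"delta_pos":[3,0,0],"twist":0,"grip":1},{"delta_pos":[3.5,0,0],"twist":0,"grip":1},{"delta_pos":[4,0,0],"twist":0,"grip":1}]}'
```

```text
time: 6.2
tcp_pos: [0.5811, -0.232, 0.0655]
orientation: [[-0.134, 0.991, 0.002], [0.991, 0.134, -0.006], [-0.006, 0.001, -1.0]]
force: [1.4, -12.8, -5.6]
finger_gap: 0.0003
grasp_force: 6.1
```

```bash
python3 -m pendant '{"deltas":[{"delta_pos":[0.5,0,0],"twist":0,"grip":1},{"delta_pos":[1,0,0],"twist":0,"grip":1},{"delta_pos":[1.5,0,0],"twist":0,"grip":1},{"delta_pos":[2,0,0],"twist":0,"grip":1},{"delta_pos":[2.5,0,0],"twist":0,"grip":1},{"delta_pos":[3,0,0],"twist":0,"grip":1},{"delta_pos":[3.5,0,0],"twist":0,"grip":1},{"delta_pos":[4,0,0],"twist":0,"grip":1}]}'
```

```text
time: 7.2
tcp_pos: [0.581, -0.2308, 0.0656]
orientation: [[-0.134, 0.991, 0.004], [0.991, 0.134, -0.011], [-0.011, 0.003, -1.0]]
force: [2.4, -16.8, -7.6]
finger_gap: -0.0002
grasp_force: 8.8
```

```bash
python3 -m pendant '{"deltas":[{"delta_pos":[0.5,0,0],"twist":0,"grip":1},{"delta_pos":[1,0,0],"twist":0,"grip":1},{"delta_pos":[1.5,0,0],"twist":0,"grip":1},{"delta_pos":[2,0,0],"twist":0,"grip":1},{"delta_pos":[2.5,0,0],"twist":0,"grip":1},{"delta_pos":[3,0,0],"twist":0,"grip":1},{"delta_pos":[3.5,0,0],"twist":0,"grip":1},{"delta_pos":[4,0,0],"twist":0,"grip":1}]}'
```

```text
time: 8.2
tcp_pos: [0.5797, -0.2223, 0.0654]
orientation: [[-0.133, 0.991, 0.001], [0.991, 0.133, -0.002], [-0.002, 0.001, -1.0]]
force: [1.1, -6.4, -2.0]
finger_gap: 0.0001
grasp_force: 3.2
```

It has broken free. Minimum remaining travel before the stop is about 80 mm, so I'll slide at moderate speed first.

```bash
python3 -m pendant '{"deltas":[{"delta_pos":[1.5,0,0],"twist":0,"grip":1},{"delta_pos":[3,0,0],"twist":0,"grip":1},{"delta_pos":[4.5,0,0],"twist":0,"grip":1},{"delta_pos":[6,0,0],"twist":0,"grip":1},{"delta_pos":[7.5,0,0],"twist":0,"grip":1},{"delta_pos":[9,0,0],"twist":0,"grip":1},{"delta_pos":[10.5,0,0],"twist":0,"grip":1},{"delta_pos":[12,0,0],"twist":0,"grip":1}]}'
```

```text
time: 9.2
tcp_pos: [0.5779, -0.2092, 0.0653]
orientation: [[-0.133, 0.991, -0.0], [0.991, 0.133, 0.0], [0.0, -0.0, -1.0]]
force: [-0.6, -4.4, -1.8]
finger_gap: -0.0002
grasp_force: 2.1
```

```bash
python3 -m pendant '{"deltas":[{"delta_pos":[2,0,0],"twist":0,"grip":1},{"delta_pos":[4,0,0],"twist":0,"grip":1},{"delta_pos":[6,0,0],"twist":0,"grip":1},{"delta_pos":[8,0,0],"twist":0,"grip":1},{"delta_pos":[10,0,0],"twist":0,"grip":1},{"delta_pos":[12,0,0],"twist":0,"grip":1},{"delta_pos":[14,0,0],"twist":0,"grip":1},{"delta_pos":[16,0,0],"twist":0,"grip":1}]}'
```

```text
time: 10.2
tcp_pos: [0.5757, -0.1933, 0.0653]
orientation: [[-0.133, 0.991, -0.0], [0.991, 0.133, -0.0], [0.0, -0.0, -1.0]]
force: [-0.2, -5.5, -0.3]
finger_gap: 0.0001
grasp_force: 2.1
```

```bash
python3 -m pendant '{"deltas":[{"delta_pos":[2,0,0],"twist":0,"grip":1},{"delta_pos":[4,0,0],"twist":0,"grip":1},{"delta_pos":[6,0,0],"twist":0,"grip":1},{"delta_pos":[8,0,0],"twist":0,"grip":1},{"delta_pos":[10,0,0],"twist":0,"grip":1},{"delta_pos":[12,0,0],"twist":0,"grip":1},{"delta_pos":[14,0,0],"twist":0,"grip":1},{"delta_pos":[16,0,0],"twist":0,"grip":1}]}'; python3 -m pendant '{"deltas":[{"delta_pos":[2,0,0],"twist":0,"grip":1},{"delta_pos":[4,0,0],"twist":0,"grip":1},{"delta_pos":[6,0,0],"twist":0,"grip":1},{"delta_pos":[8,0,0],"twist":0,"grip":1},{"delta_pos":[10,0,0],"twist":0,"grip":1},{"delta_pos":[12,0,0],"twist":0,"grip":1},{"delta_pos":[13,0,0],"twist":0,"grip":1},{"delta_pos":[14,0,0],"twist":0,"grip":1}]}'
python3 - <<'E'
from h import *
a=eyes.read_camera("top");b=eyes.read_camera("side");print(manip.observe()["force"])
cv2.imwrite("pics/c3.png",np.hstack([cv2.resize(a[150:270,270:420],(400,320)),cv2.resize(b[190:340,220:390],(400,320))])[:,:,::-1])
E
```

```text
time: 11.2
tcp_pos: [0.5736, -0.1774, 0.0653]
orientation: [[-0.133, 0.991, -0.0], [0.991, 0.133, -0.0], [0.0, -0.0, -1.0]]
force: [-1.3, -3.8, -0.2]
finger_gap: -0.0001
grasp_force: 2.1
time: 12.2
tcp_pos: [0.5718, -0.1636, 0.0653]
orientation: [[-0.133, 0.991, -0.0], [0.991, 0.133, -0.0], [0.0, -0.0, -1.0]]
force: [-1.9, -4.1, 0.8]
finger_gap: -0.0001
grasp_force: 2.0
[-1.98297232 -4.25102688  0.46611701]
```

View pics/c3.png

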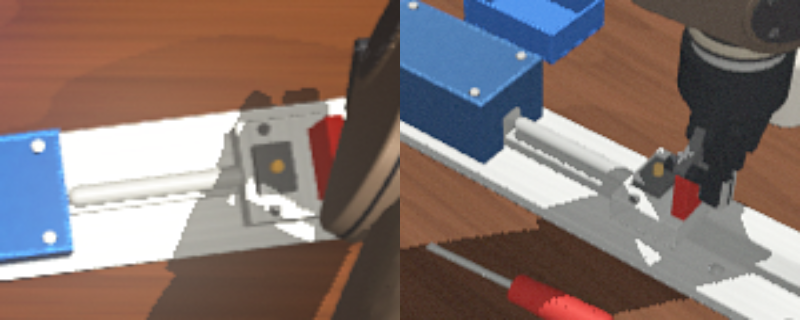

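The rod tip is just short of the mouth (crop (72,195) against the wall at (68,200)), as expected, so the stop lies 24–79 mm ahead. I'll do one 16 mm call, then small steps while watching the force.

```bash
python3 -m pendant '{"deltas":[{"delta_pos":[2,0,0],"twist":0,"grip":1},{"delta_pos":[4,0,0],"twist":0,"grip":1},{"delta_pos":[6,0,0],"twist":0,"grip":1},{"delta_pos":[8,0,0],"twist":0,"grip":1},{"delta_pos":[10,0,0],"twist":0,"grip":1},{"delta_pos":[12,0,0],"twist":0,"grip":1},{"delta_pos":[14,0,0],"twist":0,"grip":1},{"delta_pos":[16,0,0],"twist":0,"grip":1}]}' | grep -E 'tcp|force'
```

```text
tcp_pos: [0.5696, -0.1477, 0.0654]
force: [-2.6, -4.4, 1.1]
grasp_force: 2.1
```

```bash
python3 -m pendant '{"deltas":[{"delta_pos":[0.5,0,0],"twist":0,"grip":1},{"delta_pos":[1,0,0],"twist":0,"grip":1},{"delta_pos":[1.5,0,0],"twist":0,"grip":1},{"delta_pos":[2,0,0],"twist":0,"grip":1},{"delta_pos":[2.5,0,0],"twist":0,"grip":1},{"delta_pos":[3,0,0],"twist":0,"grip":1},{"delta_pos":[3.5,0,0],"twist":0,"grip":1},{"delta_pos":[4,0,0],"twist":0,"grip":1}]}' | grep -E 'tcp|force'
```

```text
tcp_pos: [0.5691, -0.1438, 0.0653]
force: [-2.6, -4.3, 0.3]
grasp_force: 2.0
```

```bash
python3 -m pendant '{"deltas":[{"delta_pos":[0.5,0,0],"twist":0,"grip":1},{"delta_pos":[1,0,0],"twist":0,"grip":1},{"delta_pos":[1.5,0,0],"twist":0,"grip":1},{"delta_pos":[2,0,0],"twist":0,"grip":1},{"delta_pos":[2.5,0,0],"twist":0,"grip":1},{"delta_pos":[3,0,0],"twist":0,"grip":1},{"delta_pos":[3.5,0,0],"twist":0,"grip":1},{"delta_pos":[4,0,0],"twist":0,"grip":1}]}' | grep -E 'tcp|force'
```

```text
tcp_pos: [0.5686, -0.1399, 0.0653]
force: [-1.9, -4.9, 0.4]
grasp_force: 2.0
```

```bash
python3 - <<'E'
from bench import manip
s=manip.observe(); print(s["time"],s["force"])
E
```

```text
15.3 [-1.9105202  -4.89353023  0.43317302]
```

```bash
python3 -m pendant '{"deltas":[{"delta_pos":[0.5,0,0],"twist":0,"grip":1},{"delta_pos":[1,0,0],"twist":0,"grip":1},{"delta_pos":[1.5,0,0],"twist":0,"grip":1},{"delta_pos":[2,0,0],"twist":0,"grip":1},{"delta_pos":[2.5,0,0],"twist":0,"grip":1},{"delta_pos":[3,0,0],"twist":0,"grip":1},{"delta_pos":[3.5,0,0],"twist":0,"grip":1},{"delta_pos":[4,0,0],"twist":0,"grip":1}]}' | grep -E 'tcp|force'
```

```text
tcp_pos: [0.568, -0.1359, 0.0653]
force: [-3.4, -4.7, 0.7]
grasp_force: 2.0
```

```bash
python3 -m pendant '{"deltas":[{"delta_pos":[0.5,0,0],"twist":0,"grip":1},{"delta_pos":[1,0,0],"twist":0,"grip":1},{"delta_pos":[1.5,0,0],"twist":0,"grip":1},{"delta_pos":[2,0,0],"twist":0,"grip":1},{"delta_pos":[2.5,0,0],"twist":0,"grip":1},{"delta_pos":[3,0,0],"twist":0,"grip":1},{"delta_pos":[3.5,0,0],"twist":0,"grip":1},{"delta_pos":[4,0,0],"twist":0,"grip":1}]}' | grep -E 'tcp|force'
```

```text
tcp_pos: [0.5675, -0.1319, 0.0653]
force: [-3.3, -4.2, 1.0]
grasp_force: 2.0
```

```bash
python3 -m pendant '{"deltas":[{"delta_pos":[0.5,0,0],"twist":0,"grip":1},{"delta_pos":[1,0,0],"twist":0,"grip":1},{"delta_pos":[1.5,0,0],"twist":0,"grip":1},{"delta_pos":[2,0,0],"twist":0,"grip":1},{"delta_pos":[2.5,0,0],"twist":0,"grip":1},{"delta_pos":[3,0,0],"twist":0,"grip":1},{"delta_pos":[3.5,0,0],"twist":0,"grip":1},{"delta_pos":[4,0,0],"twist":0,"grip":1}]}' | grep -E 'tcp|force'
```

```text
tcp_pos: [0.567, -0.128, 0.0653]
force: [-2.2, -3.9, 0.6]
grasp_force: 2.0
```

```bash
python3 -m pendant '{"deltas":[{"delta_pos":[0.5,0,0],"twist":0,"grip":1},{"delta_pos":[1,0,0],"twist":0,"grip":1},{"delta_pos":[1.5,0,0],"twist":0,"grip":1},{"delta_pos":[2,0,0],"twist":0,"grip":1},{"delta_pos":[2.5,0,0],"twist":0,"grip":1},{"delta_pos":[3,0,0],"twist":0,"grip":1},{"delta_pos":[3.5,0,0],"twist":0,"grip":1},{"delta_pos":[4,0,0],"twist":0,"grip":1}]}' | grep -E 'tcp|force'
```

```text
tcp_pos: [0.5664, -0.124, 0.0653]
force: [-2.0, -4.9, 1.2]
grasp_force: 2.0
```

```bash
python3 -m pendant '{"deltas":[{"delta_pos":[0.5,0,0],"twist":0,"grip":1},{"delta_pos":[1,0,0],"twist":0,"grip":1},{"delta_pos":[1.5,0,0],"twist":0,"grip":1},{"delta_pos":[2,0,0],"twist":0,"grip":1},{"delta_pos":[2.5,0,0],"twist":0,"grip":1},{"delta_pos":[3,0,0],"twist":0,"grip":1},{"delta_pos":[3.5,0,0],"twist":0,"grip":1},{"delta_pos":[4,0,0],"twist":0,"grip":1}]}' | grep -E 'tcp|force'
```

```text
tcp_pos: [0.5659, -0.12, 0.0653]
force: [-3.3, -4.4, 0.7]
grasp_force: 2.0
```

```bash
python3 -m pendant '{"deltas":[{"delta_pos":[0.5,0,0],"twist":0,"grip":1},{"delta_pos":[1,0,0],"twist":0,"grip":1},{"delta_pos":[1.5,0,0],"twist":0,"grip":1},{"delta_pos":[2,0,0],"twist":0,"grip":1},{"delta_pos":[2.5,0,0],"twist":0,"grip":1},{"delta_pos":[3,0,0],"twist":0,"grip":1},{"delta_pos":[3.5,0,0],"twist":0,"grip":1},{"delta_pos":[4,0,0],"twist":0,"grip":1}]}' | grep -E 'tcp|force'
```

```text
tcp_pos: [0.5653, -0.116, 0.0653]
force: [-1.8, -4.5, 0.4]
grasp_force: 2.0
```

```bash
python3 -m pendant '{"deltas":[{"delta_pos":[0.5,0,0],"twist":0,"grip":1},{"delta_pos":[1,0,0],"twist":0,"grip":1},{"delta_pos":[1.5,0,0],"twist":0,"grip":1},{"delta_pos":[2,0,0],"twist":0,"grip":1},{"delta_pos":[2.5,0,0],"twist":0,"grip":1},{"delta_pos":[3,0,0],"twist":0,"grip":1},{"delta_pos":[3.5,0,0],"twist":0,"grip":1},{"delta_pos":[4,0,0],"twist":0,"grip":1}]}' | grep -E 'tcp|force'
```

```text
tcp_pos: [0.5648, -0.1121, 0.0653]
force: [-1.8, -4.1, 1.3]
grasp_force: 2.0
```

```bash
python3 -m pendant '{"deltas":[{"delta_pos":[0.5,0,0],"twist":0,"grip":1},{"delta_pos":[1,0,0],"twist":0,"grip":1},{"delta_pos":[1.5,0,0],"twist":0,"grip":1},{"delta_pos":[2,0,0],"twist":0,"grip":1},{"delta_pos":[2.5,0,0],"twist":0,"grip":1},{"delta_pos":[3,0,0],"twist":0,"grip":1},{"delta_pos":[3.5,0,0],"twist":0,"grip":1},{"delta_pos":[4,0,0],"twist":0,"grip":1}]}' | grep -E 'time|tcp|force'
```

```text
time: 23.3
tcp_pos: [0.5645, -0.1095, 0.0653]
force: [-2.3, -8.5, 0.0]
grasp_force: 4.3
```

The force rose from 4.3 N to 8.5 N, so the stop is met. A slight further press will confirm it, then I'll back off.

```bash
python3 -m pendant '{"deltas":[{"delta_pos":[0.3,0,0],"twist":0,"grip":1},{"delta_pos":[0.6,0,0],"twist":0,"grip":1},{"delta_pos":[0.9,0,0],"twist":0,"grip":1},{"delta_pos":[1.2,0,0],"twist":0,"grip":1},{"delta_pos":[1.5,0,0],"twist":0,"grip":1},{"delta_pos":[1.5,0,0],"twist":0,"grip":1},{"delta_pos":[1.5,0,0],"twist":0,"grip":1},{"delta_pos":[1.5,0,0],"twist":0,"grip":1}]}' | grep -E 'time|tcp|force'
```

```text
time: 24.3
tcp_pos: [0.5644, -0.1086, 0.0654]
force: [-2.2, -11.0, -0.2]
grasp_force: 4.9
```

The extra 0.9 mm added about 2.5 N, which fits the 0.5 mm/N spring. Backing off gently.

```bash
python3 -m pendant '{"deltas":[{"delta_pos":[-1,0,0],"twist":0,"grip":1},{"delta_pos":[-2,0,0],"twist":0,"grip":1},{"delta_pos":[-4,0,0],"twist":0,"grip":1},{"delta_pos":[-8,0,0],"twist":0,"grip":1},{"delta_pos":[-14,0,0],"twist":0,"grip":1},{"delta_pos":[-22,0,0],"twist":0,"grip":1},{"delta_pos":[-30,0,0],"twist":0,"grip":1},{"delta_pos":[-35,0,0],"twist":0,"grip":1}]}' | grep -E 'time|tcp|force'
python3 -m pendant '{"deltas":[{"delta_pos":[0,0,-10],"twist":0,"grip":1},{"delta_pos":[0,0,-25],"twist":0,"grip":1},{"delta_pos":[0,0,-45],"twist":0,"grip":1},{"delta_pos":[0,0,-65],"twist":0,"grip":1},{"delta_pos":[0,0,-85],"twist":0,"grip":1},{"delta_pos":[0,0,-100],"twist":0,"grip":1},{"delta_pos":[0,0,-110],"twist":0,"grip":1},{"delta_pos":[0,0,-110],"twist":0,"grip":1}]}' | grep -E 'time|tcp|force'
python3 - <<'E'
from h import *
a=eyes.read_camera("top");b=eyes.read_camera("side")
cv2.imwrite("pics/c4.png",np.hstack([cv2.resize(a,(400,300)),cv2.resize(b,(400,300))])[:,:,::-1])
E
```

```text
time: 25.3
tcp_pos: [0.569, -0.1421, 0.0654]
force: [-0.0, 1.5, -0.9]
grasp_force: 0.0
time: 26.3
tcp_pos: [0.5692, -0.1415, 0.1762]
force: [0.2, 0.5, -0.3]
grasp_force: 0.0
```

View pics/c4.png

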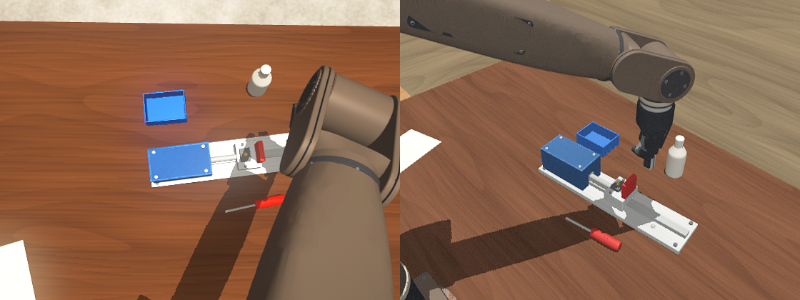

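The carriage stands with its rod deep in the cover (plate at (260,152) in the left half). The tool is clear, and the bottle, tray and screwdriver look untouched.

```bash
python3 -c "
from bench import manip
print(manip.hand_in())"
```

```text
the job is handed in; nothing more can be done
None
```

The carriage broke free and slid on until its rod met the stop, where I pressed with about 11 N in all (roughly 6.5 N on the stop); it was left resting there with the arm clear, the oil bottle, screwdriver and tray were not touched, and the job was handed in at about 26 s.

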